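# Reset the tripped cutout on the sewing table's power block

## Task

One outlet of the power block has tripped: its lever stands loosely about halfway while the other two levers lean clearly to one side. Push that lever all the way off until you feel it come up against its springy end stop and reset, gently, without forcing it; then throw it fully on and let go. Leave the other two levers as they are and do not shift the things standing around.

Things in the scene. Friction and masses are not known exactly. Their poses are not given: they have to be found in the camera images.
- power_base: grey base plate of the power block, 136 x 214 x 8 mm, screwed to the table; origin at the centre of its underside on the table, x axis runs from the front (off side of the levers) to the back (outlet side, on side of the levers), y along the row of three modules, z up
- trip_module: the tripped white outlet module, one of three alike in a row 66 mm apart (its place in the row varies), 112 (x) x 60 (y) x 46 (z) mm, fixed; origin at the centre of its underside, 8 mm over the table, axes as the base plate's. Flat top 46 mm over the origin: round outlet behind (centre at x = 31 mm, rim 3 mm high), lever slot in front (cheeks 4 mm high)
- trip_pivot (a point): middle of the tripped lever's pivot axis (parallel to y), at x = -22, y = 0, z = 34 mm in the module, 12 mm under its top. The lever is a straight black bar, 8 mm (x) x 14 mm (y), its end 56 mm from the pivot, about 44 mm over the module's top; all forces below are at 40 mm from the pivot
- trip_lever (a joint): angle of the tripped lever, rad: 0 upright, negative leaning to the front (off), positive to the back (on); starts at 0.03 to 0.12. It stays where it is left and moves freely with about 1 N. Until it is reset it is blocked hard at about 0.18 on the way to on. Once reset it moves freely to on: on is 0.45 and more, end of travel 0.6
- trip_tip (a point): centre of the free end of the tripped module's lever, 56 mm from its pivot
- trip_works: hidden reset works in the tripped module, origin at the lever's pivot. Towards off, the last 6 to 8 mm before the stop need a push of about 3 N; then a springy stop (3.5 to 6.5 N/mm) begins at an unseen angle, -0.18 to -0.7, new each time. It resets as this stop is felt: 5 to 9 N is sure; over 11 N on the lever (27 N on the works, 22 mm under the pivot) overloads it, also against the block
- on_lever (a joint): angle of the lever of the module that is on (same shape and same signs), starts between 0.5 and 0.57; leave it
- on_tip (a point): centre of the free end of that lever
- off_lever (a joint): angle of the lever of the module that is switched off on purpose (same shape and signs), starts between -0.65 and -0.55; leave it
- off_tip (a point): centre of the free end of that lever
- oil_bottle: small white oiler with a pointed red nozzle, 32 x 32 x 96 mm, standing loose beside the power block; origin at the centre of its underside
- spool: spool of black thread, 30 x 30 x 52 mm, standing loose on the other side of the block; origin at the centre of its underside
- chalk_bar: flat off-white block of chalk, 28 x 40 x 9 mm, lying loose in front of the block; origin at the centre of its underside

How it is judged:
By the outcome, as a careful person would: the job done as asked, in the order asked, and still so for the second after the job is handed in, with the robot touching nothing.
It also fails if it takes over 45 s, if anything falls off the work surface, if the arm or the gripper's body presses on something with over 40 N, if the wrist force passes 120 N, or if a joint passes its speed limit or range.

## Robot

A 7-joint arm with a two-finger parallel gripper is mounted at the origin on a cart in front of the work surface, level with it; the furniture and walls round the work are solid. World frame = base frame: x ahead of the robot, y to its left, z up, the work surface at z = 0. Lengths are in m, angles in rad, forces in N, time in s.
With the tool pointing down it reaches from about 0.425 to 0.925 m from the base axis. Payload 6.8 kg.
Tool frame: the origin (TCP) lies at the very end of the fingers, on their centre line; the grasp point (between the pads) lies 19 mm behind it; z points along the fingers, y is the line along which they close (so a half turn about z gives the same grasp; the last joint's range is limited). The gripper opens to 85 mm and grips with 20 to 120 N. Pads are 22 mm wide; open, the fingers measure 114 mm over their backs; the gripper's body (76 mm by 85 mm) begins 54 mm behind the grasp point. The pads swing forward as they close: fully open they stand 13 mm farther back than shut.
Start: joints at [-1.422, 0.477, 0.022, 1.555, -0.011, 1.109, -0.083], TCP at [0.171, 0.653, 0.231] pointing down, gripper open.
Joint ranges: [-2.96, 2.96], [-0.34, 2.1], [-1.41, 1.46], [0.24, 2.44], [-1.37, 4.51], [0.17, 1.92], [-2.96, 2.96]. Speed limits (rad/s): [2.39, 2.39, 3.14, 3.14, 3.14, 3.14, 3.14].

## Interface

Orientations are given as a unit quaternion [w, x, y, z].
In Python, from station import bot gives the robot as it stands.
- The arm moves only by the tool jog_arm, never from a script. Its argument "motion" is a list of rows, each a list of 7 numbers: the turn, a rotation vector about the tool's x, y, z in rad, then the shift along the tool's x, y, z in mm, then the finger opening in mm, from 0 to 85.4. A call has 1 to 10 rows; each row is the pose to reach, as a shift and turn from the pose commanded when the call began, along the tool's axes at that moment; what a row does not reach only later rows make up. A row lasts 1/8 s, in which the tool goes at most 62.5 mm and 10.7 degrees, less where a joint would pass 70% of its speed; a pose out of reach is approached as far as the arm can. A call with a gripper value outside its range is refused whole. The fingers move at their own pace and stop on an object; "grip_force" is the grip in N (left out, the last holds). Time passes only in rows, so rows that repeat a pose let the fingers close. It gives the time, the measured TCP pose, the force, the opening and the grip force at its end, in the units of the state.
- bot.get_obs(): the state, without advancing time (a new reading comes with each control period).
- bot.read_camera(name): name is "side" or "top"; returns a dict with "pixels" (384x512x3 uint8, red, green, blue), "camera_matrix" (3x3 intrinsics, pixels), "T" (4x4, takes a point from camera to world coordinates). Camera axes: x right, y down, z forward; pixel columns grow to the right and rows downward; lengths in m; the calibration is good to about 2 mm. A picture is of the moment at which its call begins. There is no depth.
- bot.hand_in(): hands the job in; it is judged then, once.
Trained networks look in a picture, given as the dict that the camera call returned (one of the last four; its "shot" number tells which), for a name from the list of things; names that differ only in an ending like _2 or _b are one class to them, and where a whole thing is asked for, a point or a joint stands for the part that bears it (a point fixed in the world has none). Each returns a list of dicts, best first, with "score" (0 to 1); they miss things now and then, are a little off and sometimes report something else, mostly with a low value. They report only what shows in the picture. A call takes as long as a camera call.
- bot.spot_in(thing, picture): "xy" ([column, row] in pixels, amid what is visible of it).
- bot.tip_of(thing, picture): "xy" ([column, row] in pixels: a listed point, or the origin of a listed thing).
The state is a dict: "t": time; "q": joint angles; "joint_vel": joint speeds; "joint_torque": joint torques, N m; "eef_pos": TCP position; "tool_rot": TCP orientation; "contact_force": force on the tool from outside, world axes, zero at the start; "torque": the same for the moment, N m; "gripper_width": opening from 0.0 (shut) to 1.0 (fully open); "grasp_force": force on a finger pad.
Only numpy, scipy, OpenCV 4.12 (cv2) and the standard library are available. Lean on these libraries where they do the work, as an engineer would, in place of code of your own. Each camera call takes 0.05 s, during which the arm holds its last target. There are 200 camera calls.

## Working session

There is one attempt and no reset: what is moved stays moved. The work goes in short steps, Python scripts to look and compute and a tool call to move; the robot and the scene stay as the last step left them, time stands still between calls to the robot, and variables do not carry over. Pictures are saved under pics/ and viewed, at most 11 in all, crops included, and the job is handed in when it is done.

Besides the shell and the picture viewer there is one more tool, called after "Request:" by a JSON object that holds its "op" and its "data". jog_arm: Moves the arm, as the interface text tells. Its arguments: {"type":"object","properties":{"motion":{"type":"array"},"grip_force":{"type":"number"}},"required":["motion"]}

```bash
mkdir -p pics; cat > h.py <<'E'
from station import bot
import numpy as np, cv2
def two():
    return {n:bot.read_camera(n) for n in ("side","top")}
def P(c):
    return np.array(c["camera_matrix"])@np.linalg.inv(np.array(c["T"]))[:3]
def tri(cs,ps):
    A=[]
    for c,p in zip(cs,ps):
        M=P(c); A+= [p[0]*M[2]-M[0],p[1]*M[2]-M[1]]
    A=np.array(A); A/=np.linalg.norm(A[:,:3],axis=1)[:,None]
    return np.linalg.lstsq(A[:,:3],-A[:,3],rcond=None)[0]
def proj(c,X):
    v=P(c)@np.append(X,1); return v[:2]/v[2]
def atz(c,p,z):
    T=np.array(c["T"]);d=T[:3,:3]@np.linalg.inv(c["camera_matrix"])@[p[0],p[1],1]
    return T[:3,3]+d*(z-T[2,3])/d[2]
E
python3 - <<'E'
from h import *
cs=two()
for n in cs: cv2.imwrite(f"pics/{n}0.png",cs[n]["pixels"][:,:,::-1]); print(n,np.round(cs[n]["T"],2)[:3].tolist())
for th in ["power_base","trip_module","trip_pivot","trip_tip","on_tip","off_tip","oil_bottle","spool","chalk_bar"]:
    r=[]
    for n in cs:
        l=bot.tip_of(th,cs[n]); print(th,n,[(np.round(d["xy"],1).tolist(),round(d["score"],2)) for d in l[:3]]); r.append(l[0]["xy"] if l else None)
    if all(x is not None for x in r): print("   ",tri(cs.values(),r).round(4))
o=bot.get_obs();print(o["eef_pos"],o["tool_rot"],o["t"],o["contact_force"])
E
```

```text
side [[0.99, -0.08, 0.1, 0.44], [-0.13, -0.69, 0.71, -0.51], [0.01, -0.72, -0.69, 0.65]]
top [[-0.03, -1.0, 0.09, 0.39], [-1.0, 0.03, 0.03, 0.08], [-0.03, -0.09, -1.0, 1.25]]
power_base side []
power_base top [([276.3, 177.5], 0.93)]
trip_module side [([262.1, 196.4], 0.64)]
trip_module top [([255.6, 173.3], 0.65)]
    [0.5509 0.0939 0.0276]
trip_pivot side [([259.4, 184.5], 0.56)]
trip_pivot top [([250.0, 179.1], 0.63), ([334.5, 188.7], 0.18)]
    [0.5387 0.1096 0.0532]
trip_tip side [([258.1, 170.7], 0.64)]
trip_tip top [([246.6, 174.9], 0.36)]
    [0.5409 0.1178 0.0917]
on_tip side [([262.0, 195.0], 0.66)]
on_tip top [([275.1, 178.3], 0.38)]
    [0.5347 0.0406 0.0862]
off_tip side [([230.8, 213.2], 0.5)]
off_tip top [([295.5, 201.2], 0.42)]
    [ 0.4656 -0.0119  0.0933]
oil_bottle side [([275.2, 171.2], 0.73)]
oil_bottle top [([214.3, 161.8], 0.41)]
    [ 0.5991  0.2145 -0.001 ]
spool side [([263.8, 284.3], 0.58)]
spool top [([333.5, 188.9], 0.41)]
    [ 0.5128 -0.131  -0.0019]
chalk_bar side [([213.9, 212.0], 0.6)]
chalk_bar top [([259.3, 218.7], 0.5)]
    [ 0.4259  0.0869 -0.0067]
[0.17141779 0.65289005 0.23131433] [-6.89326802e-06  1.28043182e-01  9.91768593e-01  2.92202388e-05] 1.0 [-0.09819382 -0.06675959  0.3038709 ]
```

View pics/side0.png

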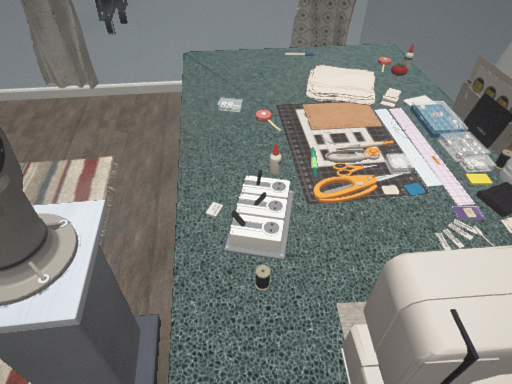

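View pics/top0.png

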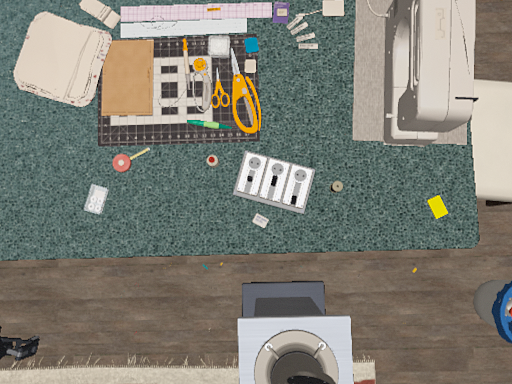

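The side picture shows the block around (262,215). The tripped lever, with its tip at about (258,172), is on the far (+y) module. The middle module is on and the near one is off. Next I'll fit the block's pose and check it with an overlay.

```bash
cat > fit.py <<'E'
from h import *
from scipy.optimize import least_squares
def W(p,X):  # base frame -> world
    c,s=np.cos(p[2]),np.sin(p[2]); return np.array([p[0]+c*X[0]-s*X[1],p[1]+s*X[0]+c*X[1],X[2]])
def tip(a,y): return np.array([-.022+.056*np.sin(a),y,.042+.056*np.cos(a)])
def fit(cs):
    obs=[]
    for n,c in cs.items():
        for th in ["power_base","trip_module","trip_pivot","trip_tip","on_tip","off_tip"]:
            l=bot.tip_of(th,c)
            if l and l[0]["score"]>.3: obs.append((n,th,np.array(l[0]["xy"])))
    def mod(p):
        return {"power_base":np.zeros(3),"trip_module":np.array([0,.066,.008]),"trip_pivot":np.array([-.022,.066,.042]),
          "trip_tip":tip(p[3],.066),"on_tip":tip(p[4],0),"off_tip":tip(p[5],-.066)}
    def f(p):
        m=mod(p); r=[proj(cs[n],W(p,m[th]))-xy for n,th,xy in obs]
        return np.concatenate([np.ravel(r),[(p[3]-.075)*20,(p[4]-.535)*30,(p[5]+.6)*30]])
    r=least_squares(f,[.54,.03,-.25,.07,.53,-.6],loss="soft_l1"); return r.x,r.fun
def draw(c,p,box,k,name):
    x0,y0,x1,y1=box
    im=cv2.resize(c["pixels"][y0:y1,x0:x1,::-1],None,fx=k,fy=k,interpolation=cv2.INTER_CUBIC)
    q=lambda X:tuple(int(v) for v in ((proj(c,W(p,np.array(X)))-[x0,y0]+.5)*k))
    for y in (.066,0,-.066):
        cv2.polylines(im,[np.array([q([a*.056,y+b*.03,.054]) for a,b in((1,1),(1,-1),(-1,-1),(-1,1))])],True,(0,0,255),1)
    cv2.polylines(im,[np.array([q([a*.068,b*.107,0.004]) for a,b in((1,1),(1,-1),(-1,-1),(-1,1))])],True,(255,0,0),1)
    for a,y in zip(p[3:6],(.066,0,-.066)): cv2.line(im,q([-.022,y,.042]),q(tip(a,y)),(0,255,0),1)
    return im
E
python3 - <<'E'
from fit import *
cs=two(); p,r=fit(cs); print(p.round(4),r.round(1))
np.save("p.npy",p)
a=draw(cs["side"],p,(200,140,310,270),4,"s");b=draw(cs["top"],p,(220,140,325,225),3,"t")
b=cv2.copyMakeBorder(b,0,a.shape[0]-b.shape[0],0,0,0)
cv2.imwrite("pics/ov.png",np.hstack([a,b]))
E
```

```text
[ 0.5342  0.0424 -0.3659  0.0626  0.525  -0.6011] [ 1.1  2.6  0.8  0.5 -1.7  0.3  2.8 -1.9  0.3 -5.5 -2.6  1.1 -0.7  1.5
  0.8  1.3  1.4 -2.1 -1.9 -0.4 42.9 26.1 -0.2 -0.3 -0. ]
```

View pics/ov.png

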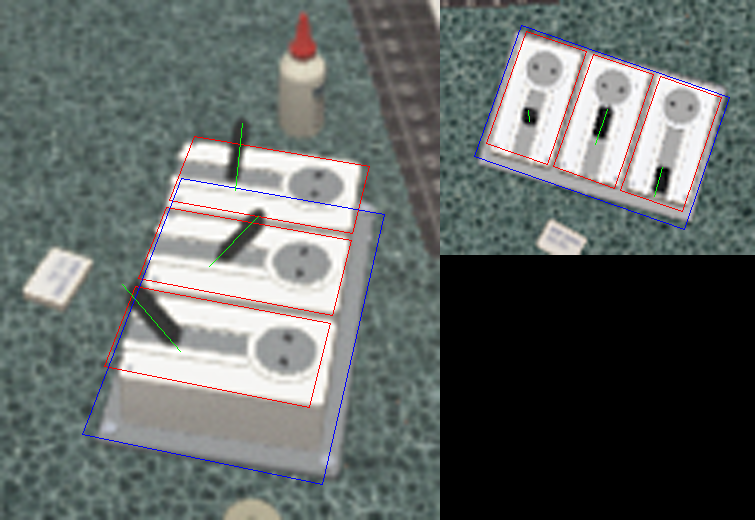

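The drawn yaw is a bit too large: in the side crop the near-back top corner lies at about (325,403), but the overlay puts it at (310,407). I'll refit using the corners read from the crops.

```bash
cat > ref.py <<'E'
from fit import *
cs=two()
S=lambda u,v:np.array([u/4+200-.5,v/4+140-.5]); T=lambda u,v:np.array([(u-440)/3+220-.5,v/3+140-.5])
h=.054
C=[("side",S(325,403),(.056,-.096,h)),("side",S(120,368),(-.056,-.096,h)),("side",S(367,167),(.056,.096,h)),("side",S(190,141),(-.056,.096,h)),
("side",S(325,475),(.068,-.107,.004)),("side",S(100,432),(-.068,-.107,.004)),
("top",T(524,33),(.056,.096,h)),("top",T(721,95),(.056,-.096,h)),("top",T(683,207),(-.056,-.096,h)),("top",T(487,142),(-.056,.096,h)),
("top",T(521,25),(.068,.107,.008)),("top",T(728,97),(.068,-.107,.008)),("top",T(685,229),(-.068,-.107,.008)),("top",T(475,157),(-.068,.107,.008)),
]
L=[("side",S(240,122),3),("side",S(259,213),4),("side",S(135,288),5),("top",T(529,109),3),("top",T(605,108),4),("top",T(660,190),5)]
yy={3:.066,4:0,5:-.066}
f=lambda p:np.concatenate([np.ravel([proj(cs[n],W(p,np.array(X)))-xy for n,xy,X in C]),.5*np.ravel([proj(cs[n],W(p,tip(p[i],yy[i])))-xy for n,xy,i in L])])
r=least_squares(f,np.load("p.npy"),loss="soft_l1"); p=r.x
print(p.round(4),r.fun.round(1)); np.save("p.npy",p)
a=draw(cs["side"],p,(200,140,310,270),4,"s");b=draw(cs["top"],p,(220,140,325,225),3,"t")
b=cv2.copyMakeBorder(b,0,a.shape[0]-b.shape[0],0,0,0)
cv2.imwrite("pics/ov2.png",np.hstack([a,b]))
print("tip",W(p,tip(p[3],.066)).round(4),"piv",W(p,[-.022,.066,.042]).round(4))
E
python3 ref.py
```

```text
[ 0.5359  0.0431 -0.3436  0.0534  0.4988 -0.5216] [-2.   0.6 -2.3 -0.   0.5 -1.   0.8 -1.3  1.3  1.8 -2.9  1.1 -0.1 -0.6
 -0.4 -0.5  0.2  0.4 -0.3  0.7 -0.9 -0.   0.3 -1.7  0.4 -1.  -0.2  0.
  0.3  0.1  0.   0.1 -0.1 -0.6 -0.2  0.3  0.1  0.2 -0.5 -0.1]
tip [0.5403 0.1117 0.0979] piv [0.5375 0.1127 0.042 ]
```

View pics/ov2.png

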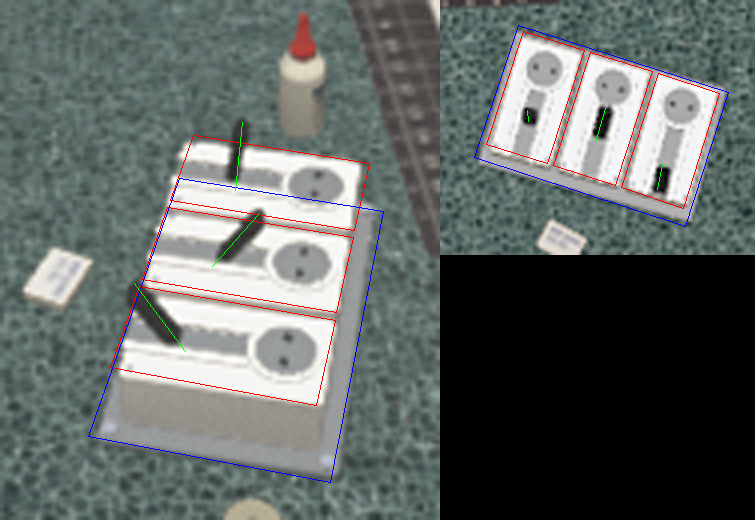

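The overlay now fits within 2–3 mm, and the tripped lever tip is at about (0.540, 0.112, 0.098). I'll push with shut fingers, with tool x along block −x.

```bash
cat > go.py <<'E'
from fit import *
from scipy.spatial.transform import Rotation as R
import sys
p=np.load("p.npy");p[2]=-.338
o=bot.get_obs();w=o["tool_rot"];Rt=R.from_quat([w[1],w[2],w[3],w[0]])
def rel(bx,by,z):
    X=W(p,[bx,by,z]); print("target",X.round(4),"shift mm",(Rt.inv().apply(X-o["eef_pos"])*1000).round(1))
def blk():
    d=o["eef_pos"]-W(p,[0,0,0]);c,s=np.cos(p[2]),np.sin(p[2]);print("tcp in block mm",np.round([1e3*(c*d[0]+s*d[1]),1e3*(-s*d[0]+c*d[1]),1e3*o["eef_pos"][2]],1))
c,s=np.cos(p[2]),np.sin(p[2]);M=np.array([[-c,-s,0],[-s,c,0],[0,0,-1]])
print("t",o["t"],"turn",(Rt.inv()*R.from_matrix(np.array([[-c,-s,0],[-s,c,0],[0,0,-1]]))).as_rotvec().round(3),"F in tool",Rt.inv().apply(o["contact_force"]).round(2)); blk()
if len(sys.argv)>3: rel(*map(float,sys.argv[1:4]))
E
python3 go.py .015 .066 .231
```

```text
t 1.8 turn [ 0.    -0.     0.081] F in tool [ 0.92 -0.29  0.15]
tcp in block mm [-546.1  454.4  231.3]
target [0.572  0.1004 0.231 ] shift mm [-5.277e+02 -4.326e+02  3.000e-01]
```

Request:
{"op": "jog_arm", "data": {"motion": [[0, 0, 0, -48, -39, 0, 0], [0, 0, 0.03, -96, -79, 0, 0], [0, 0, 0.05, -144, -118, 0, 0], [0, 0, 0.081, -192, -157, 0, 0], [0, 0, 0.081, -240, -197, 0, 0], [0, 0, 0.081, -288, -236, 0, 0], [0, 0, 0.081, -336, -275, 0, 0], [0, 0, 0.081, -384, -315, 0, 0], [0, 0, 0.081, -432, -354, 0, 0], [0, 0, 0.081, -480, -393, 0, 0]]}}

```text
t: 3.05
eef_pos: [0.5369, 0.1493, 0.2317]
tool_rot: [0.0, 0.168, 0.986, 0.0]
contact_force: [0.7, 1.4, -0.6]
gripper_width: -0.008
grasp_force: 0.0
```

```bash
python3 go.py .015 .066 .120
```

```text
t 3.05 turn [0.001 0.001 0.001] F in tool [-0.21  1.61  0.59]
tcp in block mm [-34.3 100.5 231.7]
target [0.572  0.1004 0.12  ] shift mm [-49.2 -34.6 111.7]
```

Request:
{"op": "jog_arm", "data": {"motion": [[0, 0, 0, -25, -17, 20, 0], [0, 0, 0, -49, -35, 50, 0], [0, 0, 0, -49, -35, 90, 0], [0, 0, 0, -49, -35, 112, 0], [0, 0, 0, -49, -35, 112, 0], [0, 0, 0, -49, -35, 112, 0]]}}

```text
t: 3.8
eef_pos: [0.5713, 0.1018, 0.1204]
tool_rot: [0.001, 0.168, 0.986, 0.0]
contact_force: [-0.4, -0.4, 0.2]
gripper_width: -0.005
grasp_force: 0.0
```

```bash
python3 go.py .015 .066 .080; python3 - <<'E'
from fit import *
p=np.load("p.npy");p[2]=-.338
cs=two()
o=bot.get_obs(); print(o["contact_force"],o["eef_pos"])
ims=[]
for n,b in (("side",(210,120,300,220)),("top",(220,140,320,220))):
    c=cs[n];k=4;x0,y0,x1,y1=b
    im=cv2.resize(c["pixels"][y0:y1,x0:x1,::-1],None,fx=k,fy=k,interpolation=cv2.INTER_CUBIC)
    u=(proj(c,o["eef_pos"])-[x0,y0]+.5)*k; cv2.circle(im,tuple(int(v) for v in u),4,(0,255,255),1)
    u=(proj(c,W(p,tip(p[3],.066)))-[x0,y0]+.5)*k; cv2.circle(im,tuple(int(v) for v in u),4,(0,255,0),1)
    ims.append(cv2.copyMakeBorder(im,0,400-im.shape[0],0,0,0))
    print([ (d["xy"],d["score"]) for d in bot.tip_of("trip_tip",c)[:2]])
cv2.imwrite("pics/near.png",np.hstack(ims))
E
```

```text
t 3.8 turn [0.001 0.001 0.   ] F in tool [ 0.28 -0.48 -0.24]
tcp in block mm [ 13.9  67.1 120.4]
target [0.572  0.1004 0.08  ] shift mm [-1.1 -1.1 40.4]
[-0.09299819 -0.13021541  0.56288211] [0.57143929 0.10190757 0.12069957]
[([262.0, 168.2], 0.64)]
[]
```

View pics/near.png

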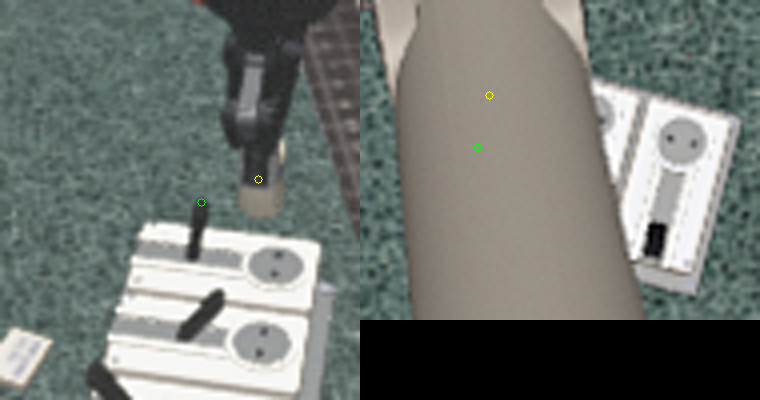

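The side view shows the fingertip (258,180) behind and above the tripped lever's tip (201,203), as intended. Next I descend and approach.

Request:
{"op": "jog_arm", "data": {"motion": [[0, 0, 0, 0, -1, 20, 0], [0, 0, 0, 0, -1, 38, 0], [0, 0, 0, 0, -1, 40, 0], [0, 0, 0, 0, -1, 40, 0], [0, 0, 0, 3, -1, 40, 0], [0, 0, 0, 6, -1, 40, 0], [0, 0, 0, 9, -1, 40, 0], [0, 0, 0, 12, -1, 40, 0], [0, 0, 0, 12, -1, 40, 0]]}}

```text
t: 5.12
eef_pos: [0.5586, 0.1048, 0.0793]
tool_rot: [-0.0, 0.168, 0.986, 0.0]
contact_force: [-0.8, -0.1, -1.1]
gripper_width: -0.003
grasp_force: 0.0
```

```bash
python3 go.py
```

```text
t 5.125 turn [ 0. -0.  0.] F in tool [ 0.7  -0.4   1.06]
tcp in block mm [ 0.9 65.7 79.3]
```

```bash
cat > f.py <<'E'
import sys; n=int(sys.argv.pop(1))
from go import *
F=[];X=[]
for i in range(n):
    bot.read_camera("side"); q=bot.get_obs(); F.append(Rt.inv().apply(q["contact_force"])); X.append(q["eef_pos"])
o["eef_pos"]=np.mean(X,0); blk(); print("F",np.mean(F,0).round(2),"sd",np.std(F,0).round(2),"t",q["t"])
E
python3 f.py 4
```

```text
t 5.125 turn [ 0. -0.  0.] F in tool [ 0.7  -0.4   1.06]
tcp in block mm [ 0.9 65.7 79.3]
tcp in block mm [ 1.3 65.6 79.3]
F [-0.3  -0.07  0.15] sd [0.44 0.36 0.51] t 5.325
```

Request:
{"op": "jog_arm", "data": {"motion": [[0, 0, 0, 1, 0, 0, 0], [0, 0, 0, 2, 0, 0, 0], [0, 0, 0, 3, 0, 0, 0], [0, 0, 0, 4, 0, 0, 0], [0, 0, 0, 5, 0, 0, 0], [0, 0, 0, 6, 0, 0, 0], [0, 0, 0, 6, 0, 0, 0]]}}

```text
t: 6.2
eef_pos: [0.5533, 0.1066, 0.0794]
tool_rot: [0.0, 0.168, 0.986, 0.0]
contact_force: [0.2, -1.0, 1.4]
gripper_width: -0.002
grasp_force: 0.3
```

```bash
python3 f.py 4
```

```text
t 6.2 turn [0. 0. 0.] F in tool [-0.52 -0.86 -1.35]
tcp in block mm [-4.7 65.6 79.4]
tcp in block mm [-4.7 65.6 79.3]
F [-0.32 -0.23 -0.86] sd [0.3  0.29 0.24] t 6.4
```

Request:
{"op": "jog_arm", "data": {"motion": [[0, 0, 0, 1, 0, 0, 0], [0, 0, 0, 2, 0, 0, 0], [0, 0, 0, 3, 0, 0, 0], [0, 0, 0, 3, 0, 0, 0]]}}

```text
t: 6.9
eef_pos: [0.5501, 0.1077, 0.0793]
tool_rot: [-0.0, 0.168, 0.986, -0.0]
contact_force: [0.1, 0.2, -0.3]
gripper_width: -0.006
grasp_force: 0.2
```

```bash
python3 f.py 3
```

```text
t 6.9 turn [-0. -0.  0.] F in tool [-0.01  0.24  0.32]
tcp in block mm [-8.  65.6 79.3]
tcp in block mm [-8.  65.6 79.2]
F [-0.18  0.24 -0.12] sd [0.33 0.48 0.36] t 7.05
```

Request:
{"op": "jog_arm", "data": {"motion": [[0, 0, 0, 1, 0, 0, 0], [0, 0, 0, 2, 0, 0, 0], [0, 0, 0, 2, 0, 0, 0]]}}

```text
t: 7.42
eef_pos: [0.5484, 0.1083, 0.0793]
tool_rot: [0.0, 0.168, 0.986, 0.0]
contact_force: [0.4, -0.6, 0.8]
gripper_width: -0.004
grasp_force: 0.4
```

```bash
python3 f.py 4
```

```text
t 7.425 turn [0. 0. 0.] F in tool [-0.6  -0.42 -0.85]
tcp in block mm [-9.8 65.6 79.3]
tcp in block mm [-9.8 65.6 79.3]
F [-0.95 -0.29 -0.39] sd [0.62 0.43 0.33] t 7.625
```

```bash
python3 - <<'E'
from h import *
c=bot.read_camera("side");print([(d["xy"],d["score"]) for d in bot.tip_of("trip_tip",c)[:2]])
cv2.imwrite("pics/c1.png",cv2.resize(c["pixels"][120:220,210:300,::-1],None,fx=5,fy=5,interpolation=cv2.INTER_CUBIC))
E
```

```text
[([254.3, 167.8], 0.48), ([232.6, 215.0], 0.22)]
```

View pics/c1.png

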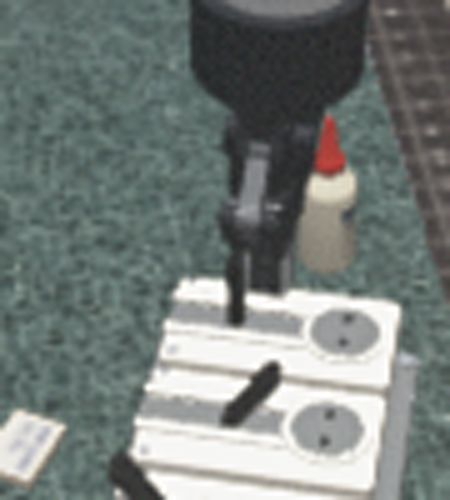

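The side crop shows the lever (236,300) still near upright, with the finger (265,280) just behind it and a gap of a few mm. I'll continue.

Request:
{"op": "jog_arm", "data": {"motion": [[0, 0, 0, 1, 0, 0, 0], [0, 0, 0, 2, 0, 0, 0], [0, 0, 0, 3, 0, 0, 0], [0, 0, 0, 3, 0, 0, 0]]}}

```text
t: 8.22
eef_pos: [0.5455, 0.1093, 0.0793]
tool_rot: [-0.0, 0.168, 0.986, -0.0]
contact_force: [1.2, 0.6, -0.3]
gripper_width: 0.004
grasp_force: 0.3
```

```bash
python3 f.py 4
```

```text
t 8.225 turn [-0. -0.  0.] F in tool [-0.92  0.91  0.27]
tcp in block mm [-13.   65.6  79.3]
tcp in block mm [-12.9  65.6  79.2]
F [-0.34 -0.04 -0.28] sd [0.35 0.28 0.2 ] t 8.425
```

Request:
{"op": "jog_arm", "data": {"motion": [[0, 0, 0, 1, 0, 0, 0], [0, 0, 0, 2, 0, 0, 0], [0, 0, 0, 2, 0, 0, 0]]}}

```text
t: 8.8
eef_pos: [0.5436, 0.1099, 0.0792]
tool_rot: [-0.0, 0.168, 0.986, -0.0]
contact_force: [-0.1, 0.5, 0.2]
gripper_width: 0.003
grasp_force: 0.3
```

```bash
python3 f.py 4
```

```text
t 8.8 turn [-0. -0.  0.] F in tool [ 0.26  0.41 -0.21]
tcp in block mm [-14.9  65.5  79.2]
tcp in block mm [-14.9  65.6  79.3]
F [-0.63 -0.21 -0.1 ] sd [0.78 0.32 0.34] t 9.0
```

Request:
{"op": "jog_arm", "data": {"motion": [[0, 0, 0, 1, 0, 0, 0], [0, 0, 0, 2, 0, 0, 0], [0, 0, 0, 2, 0, 0, 0]]}}

```text
t: 9.38
eef_pos: [0.5417, 0.1106, 0.0793]
tool_rot: [-0.0, 0.168, 0.986, -0.0]
contact_force: [1.3, 0.2, 0.4]
gripper_width: 0.001
grasp_force: 0.3
```

```bash
python3 f.py 4
```

```text
t 9.375 turn [-0. -0.  0.] F in tool [-1.18  0.62 -0.43]
tcp in block mm [-16.9  65.6  79.3]
tcp in block mm [-16.9  65.6  79.3]
F [-0.39 -0.16  0.31] sd [0.59 0.51 0.47] t 9.575
```

Request:
{"op": "jog_arm", "data": {"motion": [[0, 0, 0, 1, 0, 0, 0], [0, 0, 0, 2, 0, 0, 0], [0, 0, 0, 2, 0, 0, 0]]}}

```text
t: 9.95
eef_pos: [0.5399, 0.1113, 0.0793]
tool_rot: [-0.0, 0.168, 0.986, 0.0]
contact_force: [0.6, -0.4, 0.2]
gripper_width: 0.003
grasp_force: 0.3
```

```bash
python3 f.py 4
```

```text
t 9.95 turn [ 0. -0.  0.] F in tool [-0.7  -0.18 -0.23]
tcp in block mm [-18.9  65.6  79.3]
tcp in block mm [-18.9  65.6  79.3]
F [-1.16 -0.28  0.11] sd [0.38 0.32 0.59] t 10.15
```

Request:
{"op": "jog_arm", "data": {"motion": [[0, 0, 0, 1, 0, 0, 0], [0, 0, 0, 2, 0, 0, 0], [0, 0, 0, 2, 0, 0, 0]]}}

```text
t: 10.52
eef_pos: [0.538, 0.112, 0.0793]
tool_rot: [-0.0, 0.168, 0.986, 0.0]
contact_force: [1.1, 0.1, -0.8]
gripper_width: 0.001
grasp_force: 0.3
```

```bash
python3 f.py 4; python3 - <<'E'
from h import *
c=bot.read_camera("side");print([(d["xy"],d["score"]) for d in bot.tip_of("trip_tip",c)[:2]])
cv2.imwrite("pics/c2.png",cv2.resize(c["pixels"][140:220,210:300,::-1],None,fx=5,fy=5,interpolation=cv2.INTER_CUBIC))
E
```

```text
t 10.525 turn [ 0. -0.  0.] F in tool [-0.96  0.46  0.76]
tcp in block mm [-20.9  65.6  79.3]
tcp in block mm [-20.9  65.6  79.3]
F [-0.08 -0.06 -0.08] sd [0.41 0.07 0.45] t 10.725
[([251.2, 171.9], 0.59)]
```

View pics/c2.png

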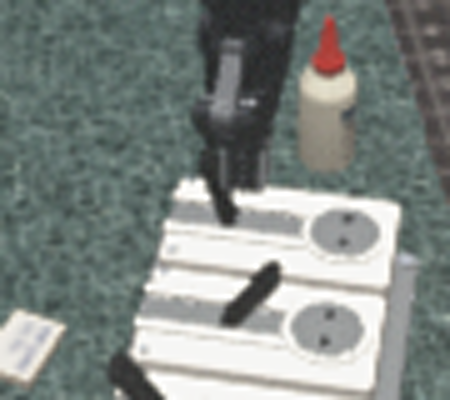

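The lever now leans clearly to the front, from its base at (230,215) to its tip at (207,165), and moves with almost no force. I'll continue in small steps until the 3 N zone.

Request:
{"op": "jog_arm", "data": {"motion": [[0, 0, 0, 1, 0, 0, 0], [0, 0, 0, 2, 0, 0, 0], [0, 0, 0, 2, 0, 0, 0]]}}

```text
t: 11.2
eef_pos: [0.5361, 0.1126, 0.0793]
tool_rot: [-0.0, 0.168, 0.986, 0.0]
contact_force: [0.6, -0.6, 0.5]
gripper_width: 0.004
grasp_force: 0.3
```

```bash
python3 f.py 4
```

```text
t 11.2 turn [ 0. -0.  0.] F in tool [-0.75 -0.42 -0.51]
tcp in block mm [-22.9  65.6  79.3]
tcp in block mm [-22.9  65.6  79.3]
F [-0.33  0.23 -0.24] sd [0.38 0.27 0.43] t 11.4
```

Request:
{"op": "jog_arm", "data": {"motion": [[0, 0, 0, 1, 0, 0, 0], [0, 0, 0, 2, 0, 0, 0], [0, 0, 0, 2, 0, 0, 0]]}}

```text
t: 11.78
eef_pos: [0.5343, 0.1132, 0.0793]
tool_rot: [0.0, 0.168, 0.986, 0.0]
contact_force: [1.3, -1.1, -0.5]
gripper_width: 0.0
grasp_force: 0.4
```

```bash
python3 f.py 4
```

```text
t 11.775 turn [0. 0. 0.] F in tool [-1.55 -0.62  0.54]
tcp in block mm [-24.8  65.6  79.3]
tcp in block mm [-24.8  65.6  79.3]
F [-1.16 -0.38  0.38] sd [0.3  0.23 0.73] t 11.975
```

Request:
{"op": "jog_arm", "data": {"motion": [[0, 0, 0, 1, 0, 0, 0], [0, 0, 0, 2, 0, 0, 0], [0, 0, 0, 2, 0, 0, 0]]}}

```text
t: 12.35
eef_pos: [0.5328, 0.1138, 0.0794]
tool_rot: [0.0, 0.168, 0.986, 0.0]
contact_force: [2.1, -0.9, -0.3]
gripper_width: -0.002
grasp_force: 1.2
```

```bash
python3 f.py 4
```

```text
t 12.35 turn [0.    0.001 0.   ] F in tool [-2.3  -0.1   0.34]
tcp in block mm [-26.4  65.6  79.4]
tcp in block mm [-26.5  65.6  79.4]
F [-2.83  0.48  0.2 ] sd [0.03 0.29 0.15] t 12.55
```

Request:
{"op": "jog_arm", "data": {"motion": [[0, 0, 0, 1, 0, 0, 0], [0, 0, 0, 1.5, 0, 0, 0], [0, 0, 0, 1.5, 0, 0, 0]]}}

```text
t: 12.92
eef_pos: [0.5309, 0.1145, 0.0793]
tool_rot: [-0.0, 0.168, 0.986, 0.0]
contact_force: [3.4, -1.0, -0.7]
gripper_width: 0.001
grasp_force: 1.1
```

```bash
python3 f.py 4
```

```text
t 12.925 turn [-0. -0.  0.] F in tool [-3.51  0.21  0.67]
tcp in block mm [-28.4  65.6  79.3]
tcp in block mm [-28.4  65.6  79.3]
F [-2.69  0.63  0.35] sd [0.19 0.08 0.42] t 13.125
```

The 3 N zone starts at about x = −26, so the stop should be around −32 to −34. From here I use finer steps.

Request:
{"op": "jog_arm", "data": {"motion": [[0, 0, 0, 0.7, 0, 0, 0], [0, 0, 0, 1.4, 0, 0, 0], [0, 0, 0, 2, 0, 0, 0], [0, 0, 0, 2, 0, 0, 0]]}}

```text
t: 13.62
eef_pos: [0.529, 0.1151, 0.0793]
tool_rot: [-0.0, 0.168, 0.986, 0.0]
contact_force: [1.7, -0.6, -0.4]
gripper_width: 0.001
grasp_force: 1.1
```

```bash
python3 f.py 3
```

```text
t 13.625 turn [ 0. -0.  0.] F in tool [-1.78  0.01  0.39]
tcp in block mm [-30.4  65.6  79.3]
tcp in block mm [-30.4  65.6  79.3]
F [-2.07 -0.17  0.31] sd [0.77 0.23 0.41] t 13.775
```

Request:
{"op": "jog_arm", "data": {"motion": [[0, 0, 0, 0.5, 0, 0, 0], [0, 0, 0, 0.8, 0, 0, 0], [0, 0, 0, 0.8, 0, 0, 0]]}}

```text
t: 14.15
eef_pos: [0.5283, 0.1153, 0.0793]
tool_rot: [-0.0, 0.168, 0.986, 0.0]
contact_force: [2.8, -1.4, 0.0]
gripper_width: 0.002
grasp_force: 1.1
```

```bash
python3 f.py 3
```

```text
t 14.15 turn [ 0. -0.  0.] F in tool [-3.13 -0.36 -0.04]
tcp in block mm [-31.1  65.6  79.3]
tcp in block mm [-31.1  65.6  79.3]
F [-1.95  0.77  0.18] sd [0.19 0.16 0.06] t 14.3
```

Request:
{"op": "jog_arm", "data": {"motion": [[0, 0, 0, 0.5, 0, 0, 0], [0, 0, 0, 0.8, 0, 0, 0], [0, 0, 0, 0.8, 0, 0, 0]]}}

```text
t: 14.68
eef_pos: [0.5276, 0.1156, 0.0793]
tool_rot: [-0.0, 0.168, 0.986, 0.0]
contact_force: [1.4, -0.4, -1.2]
gripper_width: 0.001
grasp_force: 1.1
```

```bash
python3 f.py 3
```

```text
t 14.675 turn [ 0. -0.  0.] F in tool [-1.44  0.13  1.19]
tcp in block mm [-31.9  65.6  79.3]
tcp in block mm [-31.9  65.6  79.3]
F [-2.4  -0.08  0.14] sd [0.65 0.15 0.58] t 14.825
```

Request:
{"op": "jog_arm", "data": {"motion": [[0, 0, 0, 0.4, 0, 0, 0], [0, 0, 0, 0.6, 0, 0, 0], [0, 0, 0, 0.6, 0, 0, 0]]}}

```text
t: 15.2
eef_pos: [0.527, 0.1158, 0.0793]
tool_rot: [-0.0, 0.168, 0.986, -0.0]
contact_force: [3.4, -0.2, -0.7]
gripper_width: -0.002
grasp_force: 1.1
```

```bash
python3 f.py 3
```

```text
t 15.2 turn [-0. -0.  0.] F in tool [-3.29  0.93  0.65]
tcp in block mm [-32.5  65.6  79.3]
tcp in block mm [-32.5  65.6  79.3]
F [-2.55  0.26  0.04] sd [0.11 0.67 0.42] t 15.35
```

Request:
{"op": "jog_arm", "data": {"motion": [[0, 0, 0, 0.4, 0, 0, 0], [0, 0, 0, 0.6, 0, 0, 0], [0, 0, 0, 0.6, 0, 0, 0]]}}

```text
t: 15.72
eef_pos: [0.5264, 0.116, 0.0793]
tool_rot: [-0.0, 0.168, 0.986, 0.0]
contact_force: [2.1, -0.7, 0.6]
gripper_width: -0.001
grasp_force: 1.1
```

```bash
python3 f.py 3
```

```text
t 15.725 turn [ 0. -0.  0.] F in tool [-2.24  0.05 -0.65]
tcp in block mm [-33.1  65.6  79.3]
tcp in block mm [-33.1  65.6  79.3]
F [-2.38  0.51  0.11] sd [0.15 0.38 0.64] t 15.875
```

Request:
{"op": "jog_arm", "data": {"motion": [[0, 0, 0, 0.4, 0, 0, 0], [0, 0, 0, 0.6, 0, 0, 0], [0, 0, 0, 0.6, 0, 0, 0]]}}

```text
t: 16.25
eef_pos: [0.526, 0.1162, 0.0793]
tool_rot: [0.0, 0.168, 0.986, 0.0]
contact_force: [3.8, -0.7, 0.1]
gripper_width: 0.001
grasp_force: 1.2
```

```bash
python3 f.py 3
```

```text
t 16.25 turn [0. 0. 0.] F in tool [-3.85  0.59 -0.1 ]
tcp in block mm [-33.6  65.6  79.3]
tcp in block mm [-33.6  65.6  79.3]
F [-3.27  0.42 -0.18] sd [0.5  0.54 0.34] t 16.4
```

Request:
{"op": "jog_arm", "data": {"motion": [[0, 0, 0, 0.3, 0, 0, 0], [0, 0, 0, 0.5, 0, 0, 0], [0, 0, 0, 0.5, 0, 0, 0]]}}

```text
t: 16.77
eef_pos: [0.5255, 0.1164, 0.0793]
tool_rot: [0.0, 0.168, 0.986, 0.0]
contact_force: [2.9, -1.0, -0.1]
gripper_width: -0.003
grasp_force: 1.3
```

```bash
python3 f.py 3
```

```text
t 16.775 turn [0. 0. 0.] F in tool [-3.04  0.06  0.1 ]
tcp in block mm [-34.1  65.6  79.3]
tcp in block mm [-34.1  65.6  79.3]
F [-3.55  0.47  0.41] sd [0.57 0.16 0.16] t 16.925
```

Request:
{"op": "jog_arm", "data": {"motion": [[0, 0, 0, 0.3, 0, 0, 0], [0, 0, 0, 0.5, 0, 0, 0], [0, 0, 0, 0.5, 0, 0, 0]]}}

```text
t: 17.3
eef_pos: [0.5251, 0.1165, 0.0793]
tool_rot: [0.0, 0.168, 0.986, 0.0]
contact_force: [3.7, -1.1, -0.6]
gripper_width: 0.004
grasp_force: 1.5
```

```bash
python3 f.py 3
```

```text
t 17.3 turn [0. 0. 0.] F in tool [-3.9   0.18  0.59]
tcp in block mm [-34.6  65.7  79.3]
tcp in block mm [-34.6  65.6  79.3]
F [-3.76  0.29 -0.1 ] sd [0.46 0.58 0.04] t 17.45
```

Request:
{"op": "jog_arm", "data": {"motion": [[0, 0, 0, 0.3, 0, 0, 0], [0, 0, 0, 0.5, 0, 0, 0], [0, 0, 0, 0.5, 0, 0, 0]]}}

```text
t: 17.82
eef_pos: [0.5246, 0.1167, 0.0793]
tool_rot: [0.0, 0.168, 0.986, 0.0]
contact_force: [3.6, -1.9, 0.2]
gripper_width: 0.002
grasp_force: 1.7
```

```bash
python3 f.py 4
```

```text
t 17.825 turn [0. 0. 0.] F in tool [-4.03 -0.64 -0.2 ]
tcp in block mm [-35.1  65.6  79.3]
tcp in block mm [-35.1  65.6  79.3]
F [-3.85  0.07 -0.48] sd [0.62 0.3  0.47] t 18.025
```

The force now rises steadily at about 1.2 N per mm commanded, because the fingers flex. That is the springy stop, and I'm aiming for about 7.3 N.

Request:
{"op": "jog_arm", "data": {"motion": [[0, 0, 0, 0.4, 0, 0, 0], [0, 0, 0, 0.8, 0, 0, 0], [0, 0, 0, 1, 0, 0, 0], [0, 0, 0, 1, 0, 0, 0]]}}

```text
t: 18.52
eef_pos: [0.5237, 0.117, 0.0794]
tool_rot: [0.0, 0.168, 0.986, 0.0]
contact_force: [5.0, -1.5, -0.0]
gripper_width: 0.002
grasp_force: 2.1
```

```bash
python3 f.py 4
```

```text
t 18.525 turn [0. 0. 0.] F in tool [-5.23  0.29  0.02]
tcp in block mm [-36.   65.6  79.4]
tcp in block mm [-36.   65.6  79.3]
F [-4.77  0.35 -0.16] sd [0.56 0.55 0.49] t 18.725
```

Request:
{"op": "jog_arm", "data": {"motion": [[0, 0, 0, 0.4, 0, 0, 0], [0, 0, 0, 0.8, 0, 0, 0], [0, 0, 0, 1.1, 0, 0, 0], [0, 0, 0, 1.1, 0, 0, 0]]}}

```text
t: 19.23
eef_pos: [0.523, 0.1173, 0.0795]
tool_rot: [0.0, 0.168, 0.986, 0.0]
contact_force: [5.6, -2.2, -0.6]
gripper_width: 0.003
grasp_force: 2.4
```

```bash
python3 f.py 3
```

```text
t 19.225 turn [0.    0.001 0.   ] F in tool [-5.98 -0.27  0.62]
tcp in block mm [-36.8  65.7  79.5]
tcp in block mm [-36.8  65.7  79.5]
F [-5.44  0.33 -0.32] sd [0.22 0.21 0.57] t 19.375
```

Request:
{"op": "jog_arm", "data": {"motion": [[0, 0, 0, 0.4, 0, 0, 0], [0, 0, 0, 0.7, 0, 0, 0], [0, 0, 0, 0.7, 0, 0, 0]]}}

```text
t: 19.75
eef_pos: [0.5226, 0.1175, 0.0796]
tool_rot: [0.001, 0.168, 0.986, 0.0]
contact_force: [4.7, -1.9, 0.0]
gripper_width: -0.0
grasp_force: 2.6
```

```bash
python3 f.py 4
```

```text
t 19.75 turn [ 0.001  0.001 -0.   ] F in tool [-5.06 -0.24 -0.03]
tcp in block mm [-37.2  65.7  79.6]
tcp in block mm [-37.3  65.7  79.5]
F [-5.56  0.21 -0.34] sd [0.4  0.12 0.54] t 19.95
```

Request:
{"op": "jog_arm", "data": {"motion": [[0, 0, 0, 0.4, 0, 0, 0], [0, 0, 0, 0.8, 0, 0, 0], [0, 0, 0, 1.1, 0, 0, 0], [0, 0, 0, 1.1, 0, 0, 0]]}}

```text
t: 20.45
eef_pos: [0.5219, 0.1178, 0.0797]
tool_rot: [0.001, 0.168, 0.986, 0.0]
contact_force: [6.9, -2.9, 0.5]
gripper_width: 0.001
grasp_force: 2.9
```

```bash
python3 f.py 4
```

```text
t 20.45 turn [ 0.001  0.002 -0.   ] F in tool [-7.49 -0.48 -0.5 ]
tcp in block mm [-38.   65.8  79.7]
tcp in block mm [-38.   65.8  79.7]
F [-6.59  0.18 -0.5 ] sd [0.29 0.39 0.55] t 20.65
```

Request:
{"op": "jog_arm", "data": {"motion": [[0, 0, 0, 0.4, 0, 0, 0], [0, 0, 0, 0.8, 0, 0, 0], [0, 0, 0, 0.8, 0, 0, 0]]}}

```text
t: 21.02
eef_pos: [0.5214, 0.118, 0.0798]
tool_rot: [0.001, 0.168, 0.986, 0.0]
contact_force: [6.8, -2.8, 1.0]
gripper_width: -0.001
grasp_force: 3.1
```

```bash
python3 f.py 4; python3 go.py .015 .066 .125
```

```text
t 21.025 turn [ 0.001  0.002 -0.   ] F in tool [-7.3  -0.39 -0.98]
tcp in block mm [-38.5  65.8  79.8]
tcp in block mm [-38.6  65.8  79.8]
F [-7.32 -0.34 -0.97] sd [0.31 0.68 0.26] t 21.225
t 21.225 turn [ 0.001  0.002 -0.   ] F in tool [-7.01 -0.96 -1.01]
tcp in block mm [-38.6  65.8  79.8]
target [0.572  0.1004 0.125 ] shift mm [-53.7   0.2 -45.1]
```

The stop is felt at about 7.3 N, so the works are reset. Now I retreat, lift over the lever and come down in front of it.

Request:
{"op": "jog_arm", "data": {"motion": [[0, 0, 0, -4, 0, 0, 0], [0, 0, 0, -12, 0, 0, 0], [0, 0, 0, -12, 0, -20, 0], [0, 0, 0, -12, 0, -45, 0], [0, 0, 0, -12, 0, -45, 0], [0, 0, 0, 15, 0, -45, 0], [0, 0, 0, 48, 0, -45, 0], [0, 0, 0, 48, 0, -45, 0], [0, 0, 0, 48, 0, -20, 0], [0, 0, 0, 48, 0, 0, 0]]}}

```text
t: 22.48
eef_pos: [0.4746, 0.1339, 0.078]
tool_rot: [-0.0, 0.168, 0.986, -0.0]
contact_force: [-0.3, 0.4, -0.6]
gripper_width: -0.004
grasp_force: 0.0
```

```bash
python3 f.py 2; python3 - <<'E'
from h import *
c=bot.read_camera("side");print([(d["xy"],d["score"]) for d in bot.tip_of("trip_tip",c)[:2]])
cv2.imwrite("pics/c3.png",cv2.resize(c["pixels"][130:220,190:300,::-1],None,fx=5,fy=5,interpolation=cv2.INTER_CUBIC))
E
```

```text
t 22.475 turn [-0.001 -0.001  0.   ] F in tool [0.37 0.27 0.57]
tcp in block mm [-87.9  65.3  78. ]
tcp in block mm [-89.1  64.2  76.4]
F [ 0.37 -0.19  0.93] sd [0.53 0.02 1.28] t 22.575
[]
```

View pics/c3.png

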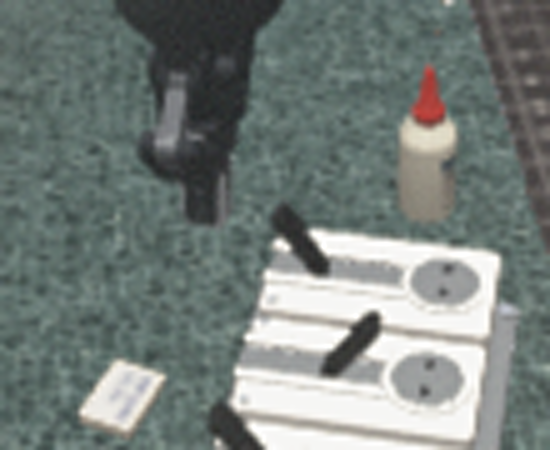

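The lever (285,215)–(320,265) leans to off, and the fingertip (205,215) is in front of it and clear. I'll push it towards on, stopping to check around the old block angle.

Request:
{"op": "jog_arm", "data": {"motion": [[0, 0, 0, -10, 0, -2, 0], [0, 0, 0, -18, 0, -2, 0], [0, 0, 0, -23, 0, -2, 0], [0, 0, 0, -28, 0, -2, 0], [0, 0, 0, -33, 0, -2, 0], [0, 0, 0, -38, 0, -2, 0], [0, 0, 0, -43, 0, -2, 0], [0, 0, 0, -48, 0, -2, 0], [0, 0, 0, -52, 0, -2, 0], [0, 0, 0, -54, 0, -2, 0]]}}

```text
t: 23.92
eef_pos: [0.5261, 0.1162, 0.0813]
tool_rot: [0.0, 0.168, 0.986, 0.0]
contact_force: [-0.2, 1.3, 0.8]
gripper_width: 0.004
grasp_force: 0.5
```

```bash
python3 f.py 3
```

```text
t 23.925 turn [0. 0. 0.] F in tool [ 0.61  1.11 -0.84]
tcp in block mm [-33.6  65.7  81.3]
tcp in block mm [-33.5  65.6  81.3]
F [-0.19  0.22  0.12] sd [0.65 0.07 0.16] t 24.075
```

Request:
{"op": "jog_arm", "data": {"motion": [[0, 0, 0, -1, 0, 0, 0], [0, 0, 0, -2, 0, 0, 0], [0, 0, 0, -3, 0, 0, 0], [0, 0, 0, -4, 0, 0, 0], [0, 0, 0, -4, 0, 0, 0]]}}

```text
t: 24.7
eef_pos: [0.5296, 0.1149, 0.0813]
tool_rot: [0.0, 0.168, 0.986, -0.0]
contact_force: [-1.2, 0.1, -0.1]
gripper_width: 0.0
grasp_force: 0.3
```

```bash
python3 f.py 3
```

```text
t 24.7 turn [-0.  0.  0.] F in tool [ 1.14 -0.27  0.11]
tcp in block mm [-29.8  65.6  81.3]
tcp in block mm [-29.8  65.6  81.3]
F [0.46 0.19 0.18] sd [0.15 0.72 0.19] t 24.85
```

Request:
{"op": "jog_arm", "data": {"motion": [[0, 0, 0, -1, 0, 0, 0], [0, 0, 0, -2, 0, 0, 0], [0, 0, 0, -3, 0, 0, 0], [0, 0, 0, -3, 0, 0, 0]]}}

```text
t: 25.35
eef_pos: [0.5325, 0.1139, 0.0813]
tool_rot: [0.0, 0.168, 0.986, 0.0]
contact_force: [-1.0, -0.4, 0.3]
gripper_width: -0.001
grasp_force: 0.2
```

```bash
python3 f.py 3
```

```text
t 25.35 turn [0. 0. 0.] F in tool [ 0.77 -0.74 -0.29]
tcp in block mm [-26.7  65.6  81.3]
tcp in block mm [-26.7  65.6  81.4]
F [ 0.66 -0.27 -0.53] sd [0.37 0.18 0.25] t 25.5
```

Request:
{"op": "jog_arm", "data": {"motion": [[0, 0, 0, -1, 0, 0, 0], [0, 0, 0, -2, 0, 0, 0], [0, 0, 0, -3, 0, 0, 0], [0, 0, 0, -3, 0, 0, 0]]}}

```text
t: 26.0
eef_pos: [0.5353, 0.1129, 0.0813]
tool_rot: [0.0, 0.168, 0.986, 0.0]
contact_force: [0.2, -0.2, -0.4]
gripper_width: -0.0
grasp_force: 0.2
```

```bash
python3 f.py 3
```

```text
t 26.0 turn [0. 0. 0.] F in tool [-0.23 -0.16  0.37]
tcp in block mm [-23.7  65.6  81.3]
tcp in block mm [-23.7  65.6  81.3]
F [ 1.37  0.03 -0.09] sd [0.54 0.26 0.38] t 26.15
```

No block felt, so it has reset. I'll go on towards −15.

Request:
{"op": "jog_arm", "data": {"motion": [[0, 0, 0, -1, 0, 0, 0], [0, 0, 0, -2, 0, 0, 0], [0, 0, 0, -3, 0, 0, 0], [0, 0, 0, -4, 0, 0, 0], [0, 0, 0, -5, 0, 0, 0], [0, 0, 0, -6, 0, 0, 0], [0, 0, 0, -6, 0, 0, 0]]}}

```text
t: 27.02
eef_pos: [0.541, 0.1109, 0.0813]
tool_rot: [0.0, 0.168, 0.986, 0.0]
contact_force: [-0.0, -0.3, 1.4]
gripper_width: -0.005
grasp_force: 0.2
```

```bash
python3 f.py 3
```

```text
t 27.025 turn [0. 0. 0.] F in tool [-0.08 -0.27 -1.4 ]
tcp in block mm [-17.7  65.6  81.3]
tcp in block mm [-17.7  65.6  81.4]
F [-0.19  0.54  0.04] sd [0.34 0.23 0.2 ] t 27.175
```

Request:
{"op": "jog_arm", "data": {"motion": [[0, 0, 0, -1, 0, 0, 0], [0, 0, 0, -2, 0, 0, 0], [0, 0, 0, -3, 0, 0, 0], [0, 0, 0, -3, 0, 0, 0]]}}

```text
t: 27.68
eef_pos: [0.5438, 0.1099, 0.0813]
tool_rot: [0.0, 0.168, 0.986, 0.0]
contact_force: [-0.8, 0.4, -0.2]
gripper_width: 0.002
grasp_force: 0.2
```

```bash
python3 f.py 3;  python3 - <<'E'
from fit import *
p=np.load("p.npy");p[2]=-.338
c=bot.read_camera("side");print([(d["xy"],d["score"]) for d in bot.tip_of("trip_tip",c)[:2]])
for a in (.4,.45,.5,.55,.6): print(a,proj(c,W(p,tip(a,.066))).round(1))
cv2.imwrite("pics/c4.png",cv2.resize(c["pixels"][130:240,200:300,::-1],None,fx=5,fy=5,interpolation=cv2.INTER_CUBIC))
E
```

```text
t 27.675 turn [0. 0. 0.] F in tool [0.9  0.13 0.24]
tcp in block mm [-14.7  65.6  81.3]
tcp in block mm [-14.7  65.6  81.3]
F [-0.16 -0.21  0.02] sd [0.11 0.58 0.33] t 27.825
[([266.2, 175.0], 0.55)]
0.4 [267.6 172.7]
0.45 [268.7 173.2]
0.5 [269.7 173.8]
0.55 [270.7 174.4]
0.6 [271.6 175. ]
```

View pics/c4.png

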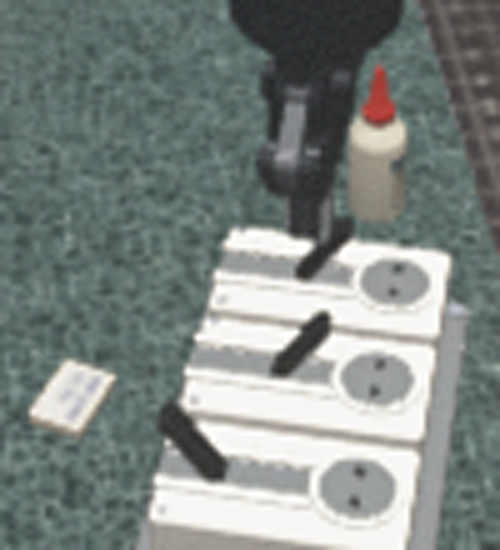

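The tripped lever, (303,272)–(347,225), now leans nearly parallel to the middle "on" lever, (278,368)–(325,318). I'll push on gently until the end of travel is felt.

Request:
{"op": "jog_arm", "data": {"motion": [[0, 0, 0, -0.7, 0, 0, 0], [0, 0, 0, -1.5, 0, 0, 0], [0, 0, 0, -1.5, 0, 0, 0]]}}

```text
t: 28.3
eef_pos: [0.5451, 0.1094, 0.0813]
tool_rot: [-0.0, 0.168, 0.986, 0.0]
contact_force: [-0.5, 0.5, -0.1]
gripper_width: 0.002
grasp_force: 0.2
```

```bash
python3 f.py 3
```

```text
t 28.3 turn [ 0. -0.  0.] F in tool [0.64 0.33 0.08]
tcp in block mm [-13.3  65.6  81.3]
tcp in block mm [-13.3  65.6  81.3]
F [ 0.35  0.22 -0.5 ] sd [0.23 0.22 0.02] t 28.45
```

Request:
{"op": "jog_arm", "data": {"motion": [[0, 0, 0, -0.7, 0, 0, 0], [0, 0, 0, -1.5, 0, 0, 0], [0, 0, 0, -1.5, 0, 0, 0]]}}

```text
t: 28.82
eef_pos: [0.5466, 0.1089, 0.0813]
tool_rot: [0.0, 0.168, 0.986, 0.0]
contact_force: [-0.3, 0.6, 0.4]
gripper_width: -0.004
grasp_force: 0.2
```

```bash
python3 f.py 3
```

```text
t 28.825 turn [0. 0. 0.] F in tool [ 0.43  0.45 -0.43]
tcp in block mm [-11.8  65.6  81.3]
tcp in block mm [-11.8  65.6  81.3]
F [-0.15 -0.63  0.13] sd [0.52 0.28 0.41] t 28.975
```

Request:
{"op": "jog_arm", "data": {"motion": [[0, 0, 0, -0.7, 0, 0, 0], [0, 0, 0, -1.5, 0, 0, 0], [0, 0, 0, -1.5, 0, 0, 0]]}}

```text
t: 29.35
eef_pos: [0.5472, 0.1087, 0.0811]
tool_rot: [-0.001, 0.168, 0.986, -0.0]
contact_force: [-3.5, 0.9, 1.2]
gripper_width: -0.001
grasp_force: 2.0
```

```bash
python3 f.py 3
```

```text
t 29.35 turn [-0.    -0.001  0.   ] F in tool [ 3.65 -0.28 -1.15]
tcp in block mm [-11.1  65.6  81.1]
tcp in block mm [-11.1  65.6  81.1]
F [ 3.83 -0.1  -1.59] sd [0.48 0.26 0.13] t 29.5
```

Request:
{"op": "jog_arm", "data": {"motion": [[0, 0, 0, -0.5, 0, 0, 0], [0, 0, 0, -1, 0, 0, 0], [0, 0, 0, -1, 0, 0, 0]]}}

```text
t: 29.88
eef_pos: [0.5474, 0.1087, 0.081]
tool_rot: [-0.001, 0.168, 0.986, -0.0]
contact_force: [-5.9, 1.6, 2.8]
gripper_width: 0.002
grasp_force: 3.8
```

```bash
python3 f.py 3; python3 - <<'E'
from h import *
c=bot.read_camera("side");print([(d["xy"],d["score"]) for d in bot.tip_of("trip_tip",c)[:2]],[(d["xy"],d["score"]) for d in bot.tip_of("on_tip",c)[:2]])
cv2.imwrite("pics/c5.png",cv2.resize(c["pixels"][160:220,240:300,::-1],None,fx=8,fy=8,interpolation=cv2.INTER_CUBIC))
E
```

```text
t 29.875 turn [-0.001 -0.003  0.001] F in tool [ 6.1  -0.46 -2.83]
tcp in block mm [-10.9  65.6  81. ]
tcp in block mm [-10.8  65.6  81. ]
F [ 6.96 -0.02 -3.51] sd [0.23 0.72 0.58] t 30.025
[([269.8, 174.7], 0.37)] [([261.0, 193.5], 0.62)]
```

View pics/c5.png

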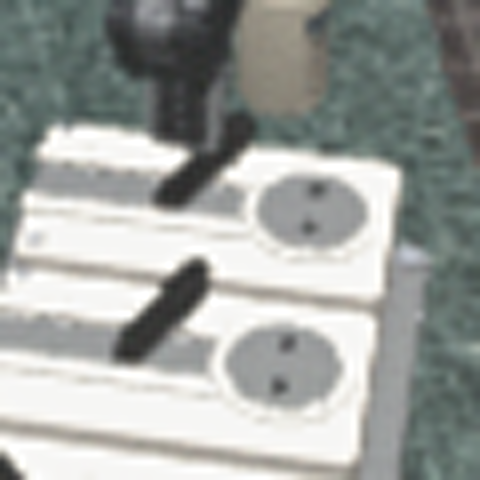

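The end of travel is felt at about 7 N, and the lever leans fully on. I'll retreat and clear.

Request:
{"op": "jog_arm", "data": {"motion": [[0, 0, 0, 4, 0, 0, 0], [0, 0, 0, 15, 0, 0, 0], [0, 0, 0, 25, 0, 0, 0], [0, 0, 0, 25, 0, -30, 0], [0, 0, 0, 25, 0, -80, 0], [0, 0, 0, 40, 0, -120, 0], [0, 0, 0, 70, 0, -120, 0], [0, 0, 0, 70, 0, -120, 0]]}}

```text
t: 31.18
eef_pos: [0.481, 0.1323, 0.2017]
tool_rot: [-0.0, 0.167, 0.986, 0.001]
contact_force: [0.9, -0.5, -0.2]
gripper_width: 0.0
grasp_force: 0.0
```

```bash
python3 - <<'E'
from h import *
c=bot.read_camera("side")
cv2.imwrite("pics/c6.png",cv2.resize(c["pixels"][140:300,200:310,::-1],None,fx=3.5,fy=3.5,interpolation=cv2.INTER_CUBIC))
E
```

```text
(no output)
```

View pics/c6.png

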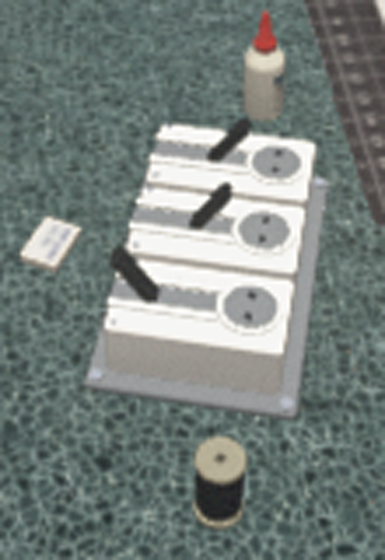

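The tripped lever, tip at (243,127), stays on. The middle lever, tip at (225,190), is still on, and the near one, tip at (120,255), is still off. The bottle, spool and chalk have not moved.

```bash
python3 -c "
from station import bot
print(bot.hand_in())"
```

```text
the job is handed in; nothing more can be done
None
```

I pushed the tripped lever off until its springy stop showed about 7.3 N, then threw it fully on (about 7 to 8 N at the end of travel) and let go. The last picture showed it staying on and everything else in place, and I handed the job in at about 31 s; no verdict came back.

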